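# Load mixed left-hand and right-hand hanger brackets into their sloping magazine lanes

### The arm

A 7-joint arm with a two-finger parallel gripper is mounted at the origin on a cart in front of the work surface, level with it; the furniture and walls round the work are solid. World frame = base frame: x ahead of the robot, y to its left, z up, the work surface at z = 0. Lengths are in m, angles in degrees, forces in N, time in s.
With the tool pointing down it reaches from about 0.425 to 0.875 m from the base axis. Payload 4.7 kg.
Tool frame: the origin (TCP) lies at the very end of the fingers, on their centre line; the grasp point (between the pads) lies env.hold_point_z behind it (env.hold_point_z is the distance from the TCP to the grasp point, in m); z points along the fingers, y is the line along which they close (so a half turn about z gives the same grasp; the last joint's range is limited). The gripper opens to 87 mm and grips with 3 to 60 N. Pads are 19 mm wide; open, the fingers measure 117 mm over their backs; the gripper's body (75 mm by 190 mm) begins 51 mm behind the grasp point.
Start: joints at [64.979, 18.392, -4.016, 83.108, 1.295, 78.541, -3.26], TCP at [0.283, -0.585, 0.223] pointing down, gripper open.
Joint ranges: [-163.93, 163.93], [-17.29, 119.83], [-79.2, 71.16], [3.27, 140.29], [-89.18, 269.18], [5.43, 117.66], [-154.24, 154.24]. Speed limits (degrees/s): [147.25, 147.25, 180, 180, 180, 180, 180].

### API

Orientations are given as [roll, pitch, yaw] about the fixed x, y, z axes, in that order (R = Rz(yaw) Ry(pitch) Rx(roll)).
In Python, from cell import env gives the robot as it stands.
- The arm moves only by the shell command python3 -m jog 'ROWS' [FORCE]. ROWS is JSON, a list of rows, each an object with "dp": the shift along the tool's x, y, z in cm, a list of three; "twist": the turn about the tool's z in degrees; "fingers": the opening, from 0 (shut) to 1 (fully open). A call has 1 to 8 rows; each row is the pose to reach, as a shift and turn from the pose commanded when the call began, along the tool's axes at that moment; what a row does not reach only later rows make up. A row lasts 1/8 s, in which the tool goes at most 62.5 mm and 10.7 degrees, less where a joint would pass 70% of its speed; a pose out of reach is approached as far as the arm can. A call with a gripper value outside its range is refused whole. The fingers move at their own pace and stop on an object; FORCE is the grip in N (left out, the last holds). Time passes only in rows, so rows that repeat a pose let the fingers close. It gives the time, the measured TCP pose, the force, the opening and the grip force at its end, in the units of the state.
- env.get_obs(): the state, without advancing time (a new reading comes with each control period).
- env.read_camera(name): name is "scene" or "top"; returns a dict with "pixels" (480x640x3 uint8, blue, green, red), "depth" (480x640 float32, m along the optical axis (not along the pixel's ray), 0 where there is no reading), "fx", "fy", "cx", "cy" (pixels), "k1" (the pictures are not rectified: a ray, as slopes to the right and down, at radius r is drawn at 1 + k1 r^2 times it, then the intrinsics apply), "rvec" (rotation vector, rad) and "tvec" (3), from world to camera coordinates, as OpenCV has them. Camera axes: x right, y down, z forward; pixel columns grow to the right and rows downward; lengths in m; the calibration is good to about 2 mm. A picture is of the moment at which its call begins.
- env.sign_off(): hands the job in; it is judged then, once.
The state is a dict: "time_s": time; "qpos": joint angles; "joint_velocities": joint speeds; "effort": joint torques, N m; "tool_pos": TCP position; "tool_rot": TCP orientation; "force": force on the tool from outside, world axes, zero at the start; "wrist_torque": the same for the moment, N m; "grip_width": finger opening in m; "grasp_force": force on a finger pad.
Only numpy, scipy, OpenCV 4.12 (cv2) and the standard library are available. Lean on these libraries where they do the work, as an engineer would, in place of code of your own. Each camera call takes 0.05 s, during which the arm holds its last target. There are 200 camera calls.

### The job

Sort the three hanger brackets on the trolley into the sloping green magazine: the left-hand ones (pin on the left when the foot faces you) into its left lane, the right-hand one into its right lane, pins outward. Slide each in gently from the top of its lane, foot first and flat under the steel track's two keeper lips, down until it is fully home against the end stop or the bracket in front of it, and let go. Each track is clamped a little off its lane's middle, so feel for it; leave the other things on the trolley where they are.

Things in the scene. Friction and masses are not known exactly. Their poses are not given: they have to be found in the camera images.
- left_a_mid (a point): left-hand cast bracket, 60 mm high, 0.16 kg, standing on the trolley: foot 50 x 70 x 6 mm, web 8 mm thick and 46 wide on its rear edge, dark steel pin out of the web's left end (foot facing you), 32 mm up, to 72 mm from mid-plane. Point: middle of the web, 30 mm above the underside. x from toe to web (toe at x=-46, web's back at +4 mm), y along the web, z up; pin to +y
- left_b_mid (a point): the other left-hand bracket, same as left_a, standing on its foot on the trolley; same point and axes
- right_a_mid (a point): right-hand bracket, standing on its foot on the trolley, the mirror image of left_a (same sizes, point and axes): its pin points to -y
- left_lane: left-hand lane. Origin: floor centre at the face of the low end stop (11 mm high); x up the slope, y across, z out of the floor. Floor to x=138. Track walls 74 mm apart to x=112, then a funnel to 94 at x=136; keeper lips reach 10 mm in, underside 7.6 mm over the floor to x=105, flaring up at 30 deg to x=120. The track is clamped up to 9 mm off the lane's middle (y): find it. Webs come home at x=46 and 96 mm
- right_lane: right-hand lane. Origin: floor centre at the face of the low end stop (11 mm high); x up the slope, y across, z out of the floor. Floor to x=138. Track walls 74 mm apart to x=112, then a funnel to 94 at x=136; keeper lips reach 10 mm in, underside 7.6 mm over the floor to x=105, flaring up at 30 deg to x=120. The track is clamped up to 9 mm off the lane's middle (y): find it. Web comes home at x=46 mm
- magazine: twin-lane magazine, green sheet steel on a grey stand, bolted down; lanes 124 mm from middle to middle slope down towards the robot at 30 degrees, each with a bright steel guide track; the centre fence stands 47 mm out of the floor, so only brackets with the pin outward pass. Base 170 x 268 mm, lanes' top end 103 mm high. Origin: centre of the base's underside; x to the high end, z up
- spanner: combination spanner lying flat, 230 mm, leave alone
- tape: yellow roll of tape, 100 mm, leave alone
- grease: red tin, 72 mm wide, 75 high, leave alone
- driver: yellow-handled screwdriver lying, 200 mm, leave alone
- marker: paint marker lying, 135 mm, leave alone
- seals: small brown carton 61 x 76 x 42 mm, leave alone
- plain_bracket: plain bent bronze-coloured bracket without a pin, 70 x 66 x 72 mm, not part of the batch, leave alone
- bottle: amber bottle, 59 mm wide, 169 high, leave alone
- nut: steel nut, 21 mm, leave alone

How it is judged (in metres and radians):
At the end, for the whole second after the job is handed in: both left-hand brackets in the left lane, the right-hand one in the right lane: foot flat under the lips, web uphill, square within 6 degrees, closed up on the stop with at most 2.5 mm of play in all, released and at rest (x of left_a_mid in the frame of left_lane between 0.0435 and 0.0985 m and y of left_a_mid in the frame of left_lane between -0.0125 and 0.0125 m and z of left_a_mid in the frame of left_lane between 0.026 and 0.034 m and angle between the z axis of each of left_a_mid, left_b_mid and the z axis of left_lane, either way round below 0.1 rad and angle between the x axis of each of left_a_mid, left_b_mid and the x axis of left_lane, either way round below 0.14 rad and linear speed of each of left_a, left_b, right_a below 0.02 m/s and x of left_b_mid in the frame of left_lane between 0.0435 and 0.0985 m and y of left_b_mid in the frame of left_lane between -0.0125 and 0.0125 m and z of left_b_mid in the frame of left_lane between 0.026 and 0.034 m and x of right_a_mid in the frame of right_lane between 0.0435 and 0.0485 m and y of right_a_mid in the frame of right_lane between -0.0125 and 0.0125 m and z of right_a_mid in the frame of right_lane between 0.026 and 0.034 m and angle between the z axis of right_a_mid and the z axis of right_lane, either way round below 0.1 rad and angle between the x axis of right_a_mid and the x axis of right_lane, either way round below 0.14 rad); the robot touches nothing.
It fails at once if the magazine is struck or pushed with more than 60 N (contact force between magazine and anything else above 60 N).
It fails at once if one of the other things on the trolley is moved by more than 30 mm (distance of any of spanner, tape, grease, driver, marker, seals, plain_bracket, bottle, nut from where it was at the start of the episode above 0.03 m).
It also fails if it takes over 72 s, if anything falls off the work surface, if the arm or the gripper's body presses on something with over 40 N, if the wrist force passes 120 N, or if a joint passes its speed limit or range.

## Working session

There is one attempt and no reset: what is moved stays moved. The work goes in short steps, Python scripts to look and compute and a shell command to move; the robot and the scene stay as the last step left them, time stands still between calls to the robot, and variables do not carry over. Pictures are saved under pics/ and viewed, at most 10 in all, crops included, and the job is handed in when it is done.

```bash
ls; mkdir -p pics; cat > h.py <<'E'
import numpy as np, cv2
from cell import env
from scipy.spatial.transform import Rotation as Ro
def shot(n):
    c=env.read_camera(n); c['K']=np.array([[c['fx'],0,c['cx']],[0,c['fy'],c['cy']],[0,0,1]]); c['R']=cv2.Rodrigues(np.array(c['rvec'],float))[0]; c['t']=np.array(c['tvec'],float).ravel(); return c
def ray(c,u,v):
    u=np.asarray(u,float);v=np.asarray(v,float)
    xd=(u-c['cx'])/c['fx'];yd=(v-c['cy'])/c['fy'];x,y=xd.copy(),yd.copy()
    for _ in range(20):
        s=1+c['k1']*(x*x+y*y);x=xd/s;y=yd/s
    return np.stack([x,y,np.ones_like(x)],-1)
def cloud(c):
    v,u=np.mgrid[:480,:640]; P=ray(c,u,v)*c['depth'][...,None]
    W=(P-c['t'])@c['R']; W[c['depth']<=0]=np.nan; return W
def atz(c,u,v,z):
    d=ray(c,u,v)@c['R']; o=-c['R'].T@c['t']; return o+d*((z-o[2])/d[...,2])[...,None]
def proj(c,X):
    P=np.atleast_2d(X)@c['R'].T+c['t']; p=P[:,:2]/P[:,2:]; s=1+c['k1']*(p**2).sum(1,keepdims=True); p=p*s
    return p*[c['fx'],c['fy']]+[c['cx'],c['cy']]
E
python3 - <<'E'
from h import *
import pickle
for n in('top','scene'):
    c=shot(n);cv2.imwrite(f'pics/{n}0.png',c['pixels']);pickle.dump(c,open(f'{n}0.pkl','wb'))
    print(n,-c['R'].T@c['t'],c['fx'],c['k1'])
o=env.get_obs();print(o,env.hold_point_z)
E
```

```text
pics
top [ 0.36109655 -0.01446298  1.03436025] 433.89365146386154 -0.03055139763122678
scene [-0.33111312  0.92322607  1.12257293] 610.9004268133896 -0.15390540672892242
{'time_s': 0.1, 'qpos': array([64.98020729, 18.43299934, -4.01508402, 83.16737931,  1.29546428,
       78.54109136, -3.25670526]), 'joint_velocities': array([-0.00964554, -0.13271321,  0.05836269, -0.16236876, -0.10147387,
        0.05707997, -0.07453098]), 'effort': array([-1.04958883e-04, -4.92573524e+01, -4.05606637e-01, -3.13403535e+01,
       -6.41554850e-02,  3.94345319e-02,  3.83309555e-05]), 'tool_pos': array([ 0.28291702, -0.58465318,  0.22159605]), 'tool_rot': array([-1.79903785e+02,  6.06264279e-03,  2.58323432e+01]), 'force': array([ 0.96471403,  0.89766322, -0.4242782 ]), 'wrist_torque': array([-0.03622275,  0.02824045, -0.0171698 ]), 'grasp_force': 0.0, 'grip_width': 0.08705582778085447} 0.0187
```

View pics/top0.png

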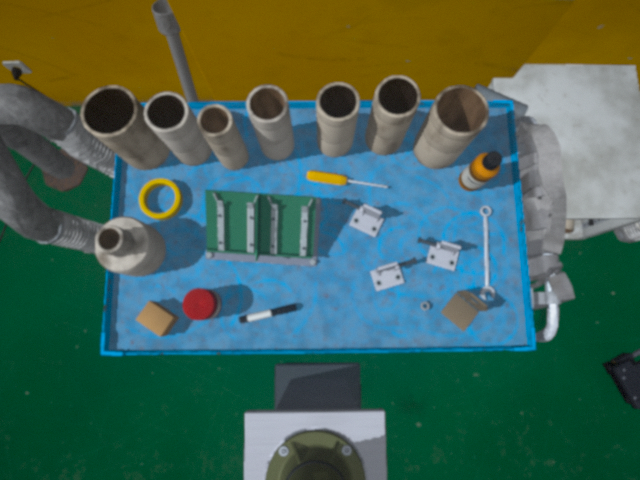

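View pics/scene0.png

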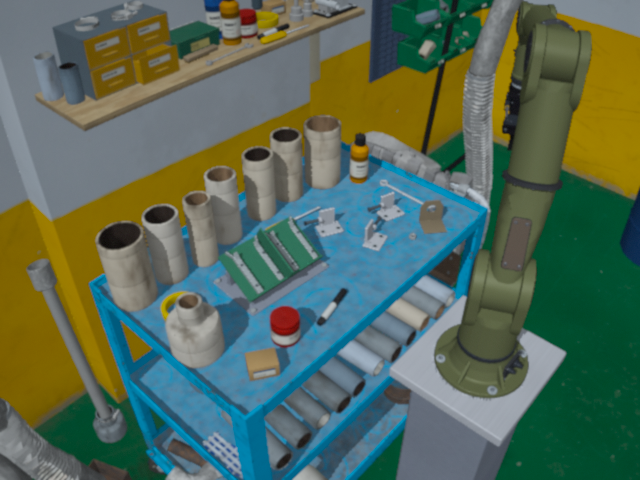

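Both views show the magazine at top px (262,228). The brackets are at about (367,218), (443,254) and (387,275). Next I measure from depth and enlarge crops.

```bash
python3 - <<'E'
from h import *
import pickle
c=pickle.load(open('top0.pkl','rb'));W=cloud(c)
for n,(u0,v0,u1,v1) in dict(br=(335,190,475,300),mag=(195,180,330,275)).items():
    k=5; im=cv2.resize(c['pixels'][v0:v1,u0:u1],None,fx=k,fy=k,interpolation=cv2.INTER_CUBIC)
    for u in range(u0-u0%20+20,u1,20): cv2.putText(im,str(u),((u-u0)*k,10),0,.4,(0,0,255),1);cv2.line(im,((u-u0)*k,12),((u-u0)*k,18),(0,0,255),1)
    for v in range(v0-v0%20+20,v1,20): cv2.putText(im,str(v),(0,(v-v0)*k),0,.4,(0,0,255),1)
    cv2.imwrite(f'pics/{n}.png',im)
s=pickle.load(open('scene0.pkl','rb'))
u0,v0,u1,v1=205,190,415,320;im=cv2.resize(s['pixels'][v0:v1,u0:u1],None,fx=3.8,fy=3.8,interpolation=cv2.INTER_CUBIC);cv2.imwrite('pics/sc.png',im)
print(W[300,300],W[320,120])
for u,v in [(367,218),(387,275),(443,254),(350,150),(270,130),(230,150)]: print(u,v,W[v,u])
E
```

```text
[ 0.40188101  0.03282933 -0.00050999] [ 0.35776255  0.45726618 -0.00113371]
367 218 [ 0.59864082 -0.13050229  0.00357346]
387 275 [ 0.4588162  -0.17426442  0.0061211 ]
443 254 [ 0.50796214 -0.31060373  0.00771741]
350 150 [ 0.77480708 -0.09264101  0.0012481 ]
270 130 [0.74940903 0.08802127 0.17806149]
230 150 [0.72744082 0.18243537 0.12379307]
```

View pics/br.png

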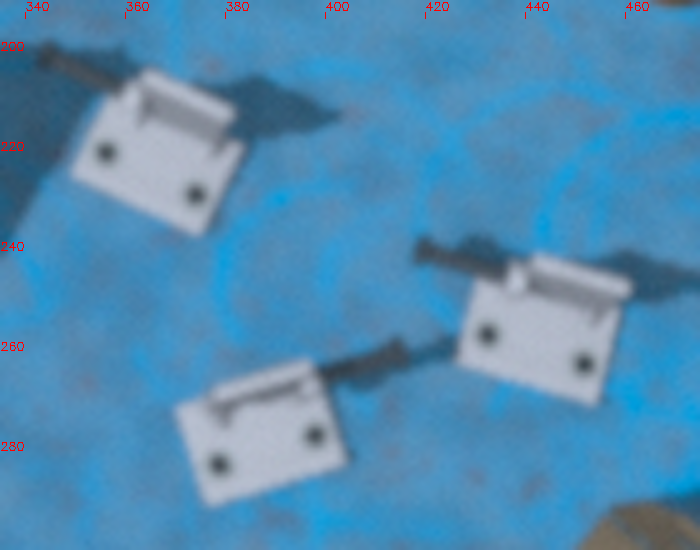

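View pics/mag.png

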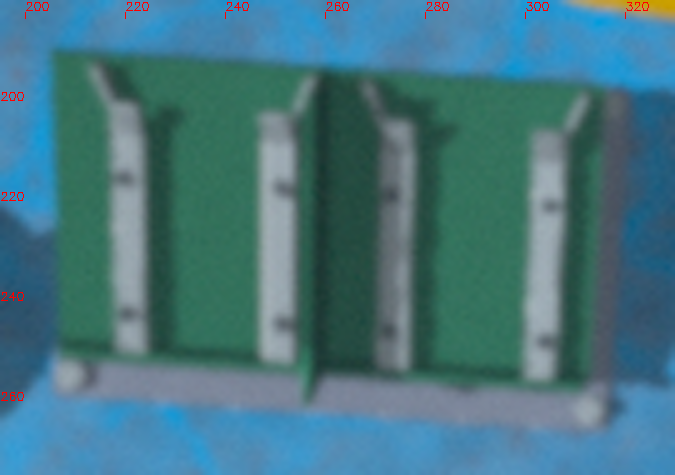

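View pics/sc.png

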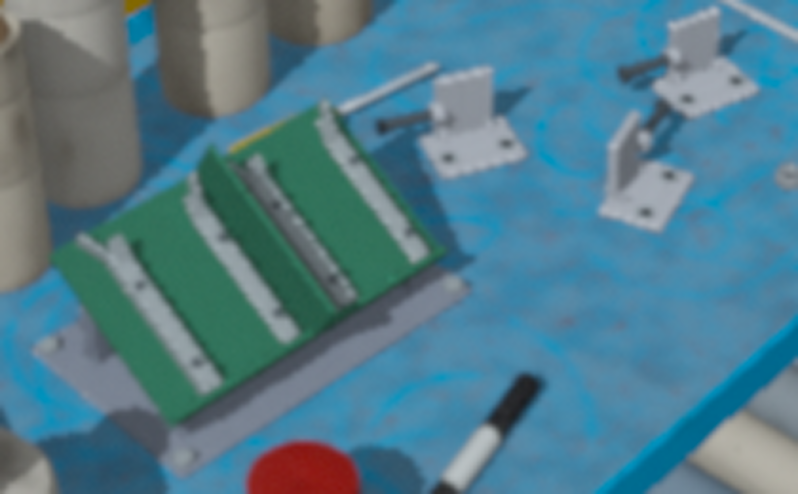

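Crop: the pins of (367,218) and (443,254) point left, so those two are left-hand. The pin of (387,275) points right, so that one is right-hand. The left track's lip inner edges are at u≈224 and 247, the right track's at u≈278 and 301. Next I fit the geometry in metres.

```bash
cat > mag.py <<'E'
from h import *
import pickle
c=pickle.load(open('top0.pkl','rb'));W=cloud(c);px=c['pixels'].astype(int)
hsv=cv2.cvtColor(c['pixels'],cv2.COLOR_BGR2HSV)
g=(abs(hsv[...,0].astype(int)-75)<18)&(hsv[...,1]>90)&np.isfinite(W[...,2])
m=np.zeros_like(g);m[196:252,208:316]=1;m[:,254:270]=0
P=W[g&m&(W[...,2]>.01)]
for _ in range(6):
    A=np.c_[P[:,0],P[:,1],np.ones(len(P))];k=np.linalg.lstsq(A,P[:,2],rcond=None)[0];r=P[:,2]-A@k;P=P[abs(r)<max(.003,2*r.std()*.9)]
n=np.array([-k[0],-k[1],1]);n/=np.linalg.norm(n)
def onpl(u,v,h=0):
    o=-c['R'].T@c['t'];d=ray(c,u,v)@c['R'];p0=np.array([0,0,k[2]])+h*n
    return o+d*(((p0-o)@n)/(d@n))[...,None]
if __name__=='__main__':
    print('n pts',len(P),'std',r.std(),'normal',n,'tilt',np.degrees(np.arccos(n[2])),'az',np.degrees(np.arctan2(-n[1],-n[0])))
    q=lambda x,y:(195+np.array(x)/5,180+np.array(y)/5)
    for nm,x,y,h in [('Llip_l',[144,148],[135,352],9),('Llip_r',[260,261],[135,362],9),('Rlip_l',[413,412],[145,368],9),('Rlip_r',[532,524],[155,378],9),('floor top L/R',[55,598],[50,92],0),('floor bottom',[60,588],[345,380],0),('fence top',[322,310],[72,390],47)]:
        p=onpl(*q(x,y),h/1000);d=p[1]-p[0];print(nm,p.round(4).tolist(),'yaw',np.degrees(np.arctan2(d[1],d[0])).round(1),'len',np.linalg.norm(d).round(4))
    # brackets: cluster of heights
    for nm,(u0,v0,u1,v1) in dict(La=(345,195,390,242),Ra=(365,255,412,295),Lb=(420,235,468,275)).items():
        B=W[v0:v1,u0:u1].reshape(-1,3);B=B[np.isfinite(B[:,2])]
        T=B[B[:,2]>.045];print(nm,len(T),T.mean(0).round(4),T[:,2].max().round(4))
E
python3 mag.py
```

```text
n pts 2884 std 0.001472937397726409 normal [-0.49738945  0.0364689   0.86676049] tilt 29.91565748653065 az -4.19345814395196
Llip_l [[0.6052, 0.1986, 0.0941], [0.5153, 0.2053, 0.0422]] yaw 175.8 len 0.104
Llip_r [[0.6043, 0.1465, 0.0958], [0.5103, 0.153, 0.0416]] yaw 176.1 len 0.1087
Rlip_l [[0.5993, 0.0784, 0.0957], [0.5069, 0.0831, 0.0425]] yaw 177.1 len 0.1067
Rlip_r [[0.5945, 0.0255, 0.0952], [0.5019, 0.0314, 0.0418]] yaw 176.3 len 0.107
floor top L/R [[0.6421, 0.2375, 0.1032], [0.6215, -0.0041, 0.1016]] yaw -94.9 len 0.2425
floor bottom [[0.5203, 0.2486, 0.0329], [0.502, 0.002, 0.0328]] yaw -94.2 len 0.2473
fence top [[0.6178, 0.1119, 0.1488], [0.4924, 0.125, 0.0763]] yaw 174.0 len 0.1455
La 97 [ 0.6064 -0.1353  0.0578] 0.0651
Ra 78 [ 0.4741 -0.1661  0.0593] 0.0639
Lb 99 [ 0.521  -0.3137  0.0575] 0.0645
```

```bash
cat > go.py <<'E'
# print tool-frame shift (cm) and twist from present measured pose to target TCP (m) with yaw
import sys
from h import *
def delta(p,yaw,o=None):
    o=o or env.get_obs();R=Ro.from_euler('xyz',o['tool_rot'],degrees=True)
    d=R.inv().apply(np.array(p)-o['tool_pos'])*100
    return d.round(2).tolist(), round((o['tool_rot'][2]-yaw+180)%360-180,1)
E
python3 - <<'E'
from mag import *
from go import *
q=lambda x,y:(335+np.array(x)/5,190+np.array(y)/5)
for nm,x,y in [('La',[72,203],[175,235]),('Lb',[458,598],[362,405]),('Ra',[208,348],[507,463])]:
    p=atz(c,*q(x,y),.006);d=p[1]-p[0];L=np.linalg.norm(d);e=d/L
    ex=np.array([-e[1],e[0],0]); m=p.mean(0)+.046*ex
    u=(345,195,390,242) if nm=='La' else (365,255,412,295) if nm=='Ra' else (420,235,468,275)
    B=W[u[1]:u[3],u[0]:u[2]].reshape(-1,3);B=B[B[:,2]>.045];T=np.median(B,0)
    yaw=np.degrees(np.arctan2(ex[1],ex[0])); g=[m[0],m[1],.20]
    w=np.cov(B[:,:2].T);ev=np.linalg.eigh(w)[1][:,1]
    print(nm,'toe len',L.round(4),'yaw',yaw.round(1),'pca web yaw',np.degrees(np.arctan2(-ev[0],ev[1])).round(1),'web mid',m.round(4),'depth med',T.round(4),delta(g,yaw))
E
```

```text
La toe len 0.0696 yaw -25.6 pca web yaw -25.6 web mid [ 0.6074 -0.1383  0.006 ] depth med [ 0.6066 -0.136   0.0594] ([48.66, -26.03, 2.2], np.float64(51.4))
Lb toe len 0.0697 yaw -17.8 pca web yaw -17.3 web mid [ 0.5214 -0.3176  0.006 ] depth med [ 0.521  -0.3128  0.0591] ([33.1, -13.64, 2.18], np.float64(43.6))
Ra toe len 0.0702 yaw 16.7 pca web yaw 16.4 web mid [ 0.4744 -0.1687  0.006 ] depth med [ 0.474  -0.1666  0.06  ] ([35.35, -29.09, 2.2], np.float64(9.1))
```

```bash
python3 -m jog '[{"dp":[17,-14,4],"twist":9.3,"fingers":1},{"dp":[35.4,-29.0,9],"twist":9.3,"fingers":1},{"dp":[35.4,-29.0,9],"twist":9.3,"fingers":1},{"dp":[35.4,-29.0,9],"twist":9.3,"fingers":1},{"dp":[35.4,-29.0,9],"twist":9.3,"fingers":1},{"dp":[35.4,-29.0,9],"twist":9.3,"fingers":1},{"dp":[35.4,-29.0,9],"twist":9.3,"fingers":1},{"dp":[35.4,-29.0,9],"twist":9.3,"fingers":1}]' 8
python3 -c "
from go import *
print(delta([.474,-.1675,.044],16.5))"
```

```text
time_s: 1.1
tool_pos: [0.4761, -0.1655, 0.1317]
tool_rot: [-179.9, 0.0, 16.8]
force: [0.6, -0.6, 0.1]
grip_width: 0.0871
grasp_force: 0.0
([-0.26, 0.15, 8.77], np.float64(0.3))
```

```bash
python3 -m jog '[{"dp":[-0.2,0.1,4],"fingers":1},{"dp":[-0.2,0.1,8],"fingers":1},{"dp":[-0.2,0.1,8.7],"fingers":1},{"dp":[-0.2,0.1,8.7],"fingers":0.9},{"dp":[-0.2,0.1,8.7],"fingers":0.6},{"dp":[-0.2,0.1,8.7],"fingers":0.4},{"dp":[-0.2,0.1,8.7],"fingers":0.4},{"dp":[-0.2,0.1,8.7],"fingers":0.4}]' 8
python3 -m jog '[{"dp":[0,0,0],"fingers":0.4},{"dp":[0,0,0],"fingers":0.4}]'
```

```text
validation failed for argument at $[0]...
validation failed for argument at $[0]...
```

```bash
python3 -m jog '[{"dp":[-0.2,0.1,4],"twist":0.3,"fingers":1},{"dp":[-0.2,0.1,8],"twist":0.3,"fingers":1},{"dp":[-0.2,0.1,8.7],"twist":0.3,"fingers":1},{"dp":[-0.2,0.1,8.7],"twist":0.3,"fingers":0.9},{"dp":[-0.2,0.1,8.7],"twist":0.3,"fingers":0.6},{"dp":[-0.2,0.1,8.7],"twist":0.3,"fingers":0.4},{"dp":[-0.2,0.1,8.7],"twist":0.3,"fingers":0.4},{"dp":[-0.2,0.1,8.7],"twist":0.3,"fingers":0.4}]' 8
```

```text
time_s: 2.1
tool_pos: [0.474, -0.1712, 0.0459]
tool_rot: [180.0, -0.0, 16.2]
force: [-0.4, 1.2, 0.9]
grip_width: 0.046
grasp_force: 0.5
```

```bash
python3 -m jog '[{"dp":[0,0,0],"twist":0,"fingers":0.4},{"dp":[0,0,0],"twist":0,"fingers":0.4},{"dp":[0,0,-3],"twist":0,"fingers":0.4},{"dp":[0,0,-8],"twist":0,"fingers":0.4},{"dp":[0,0,-10],"twist":0,"fingers":0.4},{"dp":[0,0,-10],"twist":0,"fingers":0.4},{"dp":[0,0,-10],"twist":0,"fingers":0.4}]' 8
python3 - <<'E'
from h import *
c=shot('scene');o=env.get_obs();u,v=proj(c,o['tool_pos'])[0].astype(int);print(o['tool_pos'],u,v)
im=c['pixels'][v-70:v+60,u-80:u+80];cv2.imwrite('pics/g1.png',cv2.resize(im,None,fx=4,fy=4,interpolation=cv2.INTER_CUBIC))
E
```

```text
time_s: 2.98
tool_pos: [0.4727, -0.1712, 0.144]
tool_rot: [-179.9, 0.1, 16.2]
force: [-0.2, -0.6, -1.5]
grip_width: 0.0458
grasp_force: 8.0
[ 0.47260432 -0.17109967  0.14374484] 371 198
```

View pics/g1.png

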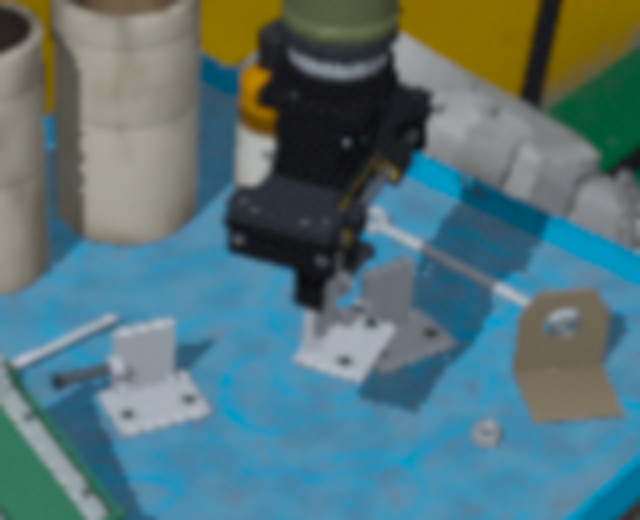

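The bracket is held, with its foot at crop px (345,345). I'll measure its tilt from a depth plane fit.

```bash
cat > tilt.py <<'E'
from h import *
def tilt(cam='scene',show=True):
    c=shot(cam);W=cloud(c);o=env.get_obs();R=Ro.from_euler('xyz',o['tool_rot'],degrees=True)
    L=R.inv().apply((W-o['tool_pos']).reshape(-1,3)).reshape(W.shape)   # tool frame: x fwd (toe at -x), z down
    hsv=cv2.cvtColor(c['pixels'],cv2.COLOR_BGR2HSV)
    m=np.isfinite(L[...,2])&(L[...,0]<-.006)&(L[...,0]>-.07)&(abs(L[...,1])<.03)&(L[...,2]>.015)&(L[...,2]<.075)&(hsv[...,1]<60)&(W[...,2]>.012)
    P=L[m];th=None
    for _ in range(6):
        A=np.c_[P,np.ones(len(P))][:,[0,1,3]];k=np.linalg.lstsq(A,P[:,2],rcond=None)[0];r=P[:,2]-A@k;P=P[abs(r)<max(.0025,2*r.std())]
    print(cam,'pts',len(P),'std mm',(r.std()*1e3).round(2),'toe-down tilt',np.degrees(np.arctan(-k[0])).round(1),'side',np.degrees(np.arctan(k[1])).round(1),'foot top below TCP at x=0 (mm)',(k[2]*1e3).round(1),'xmin',(np.percentile(P[:,0],1)*1e3).round(1))
if __name__=='__main__': tilt('scene');tilt('top')
E
python3 tilt.py
```

```text
scene pts 161 std mm 1.73 toe-down tilt 1.4 side 0.6 foot top below TCP at x=0 (mm) 39.9 xmin -44.8
top pts 93 std mm 1.44 toe-down tilt 4.1 side 0.7 foot top below TCP at x=0 (mm) 37.6 xmin -42.5
```

```bash
python3 -m jog '[{"dp":[0,0,3],"twist":0,"fingers":0.4},{"dp":[0,0,6],"twist":0,"fingers":0.4},{"dp":[0,0,6],"twist":0,"fingers":0.4},{"dp":[0,0,6],"twist":0,"fingers":0.4},{"dp":[0,0,6],"twist":0,"fingers":0.4},{"dp":[0,0,6],"twist":0,"fingers":0.4}]' 4; python3 tilt.py
python3 -m jog '[{"dp":[0,0,0],"twist":0,"fingers":0.4},{"dp":[0,0,0],"twist":0,"fingers":0.4},{"dp":[0,0,0],"twist":0,"fingers":0.4}]' 3; python3 tilt.py
```

```text
time_s: 3.88
tool_pos: [0.4745, -0.1716, 0.0865]
tool_rot: [179.9, -0.1, 16.2]
force: [0.2, -0.5, -1.8]
grip_width: 0.046
grasp_force: 4.0
scene pts 156 std mm 2.08 toe-down tilt 5.9 side -1.1 foot top below TCP at x=0 (mm) 39.4 xmin -40.9
top pts 47 std mm 1.04 toe-down tilt 8.7 side 2.8 foot top below TCP at x=0 (mm) 37.5 xmin -39.8
time_s: 4.35
tool_pos: [0.4738, -0.1714, 0.0855]
tool_rot: [180.0, 0.0, 16.2]
force: [0.3, 0.8, -1.9]
grip_width: 0.046
grasp_force: 3.0
scene pts 154 std mm 2.22 toe-down tilt 2.9 side 1.0 foot top below TCP at x=0 (mm) 41.3 xmin -41.8
top pts 47 std mm 1.32 toe-down tilt 0.8 side 1.0 foot top below TCP at x=0 (mm) 42.4 xmin -40.0
```

```bash
python3 - <<'E'
from go import *
import pickle
from h import cloud
c=pickle.load(open('top0.pkl','rb'));W=cloud(c);m=(W[...,0]>.66)&(W[...,0]<.8)&(abs(W[...,1]-.1)<.2)
print('zmax',np.nanpercentile(W[...,2][m],99.5),'front of pipes',np.nanmin(W[...,0][m&(W[...,2]>.1)]))
print(delta([.686,.109,.22],-4.2))
E
```

```text
zmax 0.21461284634276417 front of pipes 0.7221460877502566
([28.21, -20.99, -13.45], np.float64(20.4))
```

```bash
python3 -m jog '[{"dp":[0,0,-6],"twist":0,"fingers":0.4},{"dp":[2,-2,-11],"twist":5,"fingers":0.4},{"dp":[7,-6,-13.5],"twist":10,"fingers":0.4},{"dp":[12,-10,-13.5],"twist":15,"fingers":0.4},{"dp":[17,-14,-13.5],"twist":20.4,"fingers":0.4},{"dp":[22,-18,-13.5],"twist":20.4,"fingers":0.4},{"dp":[27,-20.5,-13.5],"twist":20.4,"fingers":0.4},{"dp":[28.2,-21,-13.5],"twist":20.4,"fingers":0.4}]' 8
python3 -m jog '[{"dp":[0,0,0],"twist":0,"fingers":0.4},{"dp":[0,0,0],"twist":0,"fingers":0.4}]'
python3 -c "
from go import *
from tilt import *
print(delta([.686,.109,.1665],-4.2));tilt('scene')"
```

```text
time_s: 5.45
tool_pos: [0.6867, 0.1143, 0.2189]
tool_rot: [-179.8, 0.1, -3.9]
force: [-0.2, -0.1, -1.8]
grip_width: 0.046
grasp_force: 8.0
time_s: 5.7
tool_pos: [0.6855, 0.1077, 0.2203]
tool_rot: [179.9, 0.0, -4.2]
force: [-0.4, 0.4, -1.0]
grip_width: 0.0457
grasp_force: 8.0
([0.04, -0.13, 5.38], np.float64(-0.0))
scene pts 199 std mm 2.15 toe-down tilt 11.9 side 0.4 foot top below TCP at x=0 (mm) 40.7 xmin -39.3
```

```bash
python3 -m jog '[{"dp":[0,0,3],"twist":0,"fingers":0.4},{"dp":[0,0,5.2],"twist":0,"fingers":0.4},{"dp":[0,0,5.2],"twist":0,"fingers":0.4},{"dp":[-1,0,5.2],"twist":0,"fingers":0.4},{"dp":[-2,0,5.1],"twist":0,"fingers":0.4},{"dp":[-3,0,4.7],"twist":0,"fingers":0.4},{"dp":[-4,0,4.2],"twist":0,"fingers":0.4},{"dp":[-4.5,0,4.0],"twist":0,"fingers":0.4}]' 5
python3 -c "
from tilt import *
print(env.get_obs()['force'])
tilt('scene');tilt('scene');tilt('top');tilt('top')"
```

```text
time_s: 6.75
tool_pos: [0.6407, 0.1127, 0.1817]
tool_rot: [-180.0, -0.1, -4.2]
force: [1.4, -0.2, -1.3]
grip_width: 0.0461
grasp_force: 5.0
[ 1.38575398 -0.15058082 -1.32219893]
scene pts 111 std mm 2.97 toe-down tilt 37.7 side 2.0 foot top below TCP at x=0 (mm) 42.6 xmin -40.0
scene pts 121 std mm 2.88 toe-down tilt 38.3 side -2.5 foot top below TCP at x=0 (mm) 41.4 xmin -39.8
  ret = _var(a, axis=axis, dtype=dtype, out=out, ddof=ddof,
  arrmean = um.true_divide(arrmean, div, out=arrmean,
  ret = ret.dtype.type(ret / rcount)
Traceback (most recent call last):
  File "tilt.py", line 10, in tilt
    print(cam,'pts',len(P),'std mm',(r.std()*1e3).round(2),'toe-down tilt',np.degrees(np.arctan(-k[0])).round(1),'side',np.degrees(np.arctan(k[1])).round(1),'foot top below TCP at x=0 (mm)',(k[2]*1e3).round(1),'xmin',(np.percentile(P[:,0],1)*1e3).round(1))
                                                                                                                                                                                                                          ~~~~~~~~~~~~~^^^^^^^^^^
IndexError: index -1 is out of bounds for axis 0 with size 0
```

```bash
sed -i 's/    P=L\[m\];th=None/    P=L[m]\n    if len(P)<30: print(cam,"few points");return/' tilt.py
python3 -c "
from go import *
print(delta([.655,.112,.215],-4.2),delta([.6285,.049,.215],-4.2),delta([.6285,.049,.177],-4.2))"
```

```text
([1.39, -0.07, -3.4], np.float64(0.0)) ([-0.79, 6.41, -3.4], np.float64(0.0)) ([-0.79, 6.41, 0.4], np.float64(0.0))
```

```bash
python3 -m jog '[{"dp":[1,0,0],"twist":0,"fingers":0.4},{"dp":[1.4,0,-3.4],"twist":0,"fingers":0.4},{"dp":[1.4,0,-3.4],"twist":0,"fingers":0.4},{"dp":[0,3,-3.4],"twist":0,"fingers":0.4},{"dp":[-0.8,6.4,-3.4],"twist":0,"fingers":0.4},{"dp":[-0.8,6.4,-3.4],"twist":0,"fingers":0.4},{"dp":[-0.8,6.4,-1],"twist":0,"fingers":0.4},{"dp":[-0.8,6.4,0.4],"twist":0,"fingers":0.4}]' 8
python3 - <<'E'
from go import *
from tilt import *
tilt('scene');tilt('scene');print(env.get_obs()['tool_pos'],env.get_obs()['force'],delta([.6285,.049,.1635],-4.2))
c=shot('scene');o=env.get_obs();u,v=proj(c,o['tool_pos'])[0].astype(int)
im=c['pixels'][v-50:v+60,u-80:u+70];cv2.imwrite('pics/g2.png',cv2.resize(im,None,fx=5,fy=5,interpolation=cv2.INTER_CUBIC))
E
```

```text
time_s: 7.9
tool_pos: [0.6277, 0.0498, 0.1744]
tool_rot: [-180.0, 0.1, -4.1]
force: [0.0, -0.0, -1.2]
grip_width: 0.0461
grasp_force: 8.0
scene pts 109 std mm 3.19 toe-down tilt 31.3 side 0.4 foot top below TCP at x=0 (mm) 43.8 xmin -28.0
scene pts 103 std mm 2.59 toe-down tilt 26.8 side 3.6 foot top below TCP at x=0 (mm) 47.5 xmin -28.0
[0.62699727 0.04957335 0.17375825] [ 0.376767    0.26053913 -1.41159808] ([0.16, 0.05, 1.03], np.float64(0.1))
```

View pics/g2.png

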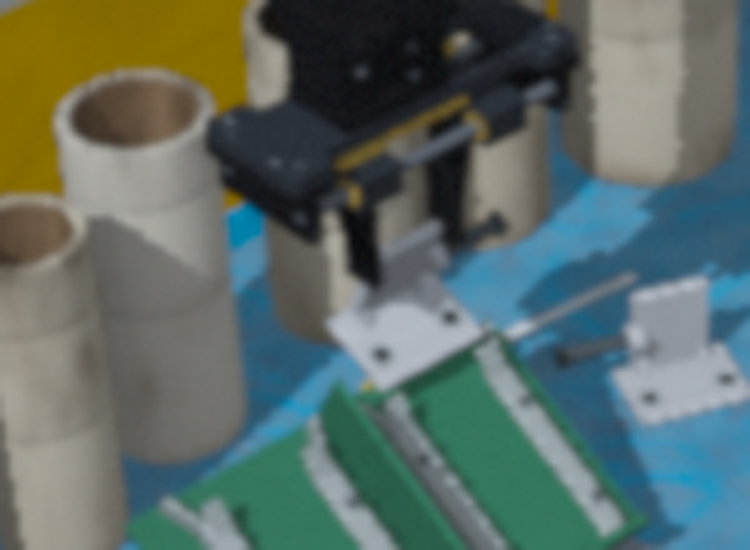

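The bracket is tilted about parallel to the lane floor, with its toe corners at crop (380,388) and (495,330), centred on the right-lane funnel. I lower it until it touches.

```bash
python3 -m jog '[{"dp":[0.3,0,0.4],"twist":0,"fingers":0.4},{"dp":[0.5,0,0.8],"twist":0,"fingers":0.4},{"dp":[0.5,0,1.1],"twist":0,"fingers":0.4},{"dp":[0.5,0,1.1],"twist":0,"fingers":0.4}]' 6
python3 -m jog '[{"dp":[0,0,0.2],"twist":0,"fingers":0.4},{"dp":[0,0,0.2],"twist":0,"fingers":0.4}]'
python3 -m jog '[{"dp":[0,0,0.2],"twist":0,"fingers":0.4},{"dp":[0,0,0.2],"twist":0,"fingers":0.4}]'
python3 -m jog '[{"dp":[0,0,0.2],"twist":0,"fingers":0.4},{"dp":[0,0,0.2],"twist":0,"fingers":0.4}]'
```

```text
time_s: 8.55
tool_pos: [0.6332, 0.0487, 0.1653]
tool_rot: [180.0, 0.0, -4.2]
force: [0.8, 0.0, -1.4]
grip_width: 0.0459
grasp_force: 6.0
time_s: 8.8
tool_pos: [0.6333, 0.0487, 0.1635]
tool_rot: [180.0, 0.0, -4.2]
force: [-0.3, 0.4, -1.8]
grip_width: 0.0455
grasp_force: 6.0
time_s: 9.05
tool_pos: [0.6333, 0.0487, 0.1613]
tool_rot: [180.0, 0.0, -4.2]
force: [0.0, 0.0, -0.9]
grip_width: 0.046
grasp_force: 6.0
time_s: 9.3
tool_pos: [0.6332, 0.0487, 0.1593]
tool_rot: [180.0, 0.0, -4.2]
force: [-0.1, -0.1, -1.6]
grip_width: 0.0461
grasp_force: 6.0
```

```bash
python3 -m jog '[{"dp":[0,0,0.2],"twist":0,"fingers":0.4},{"dp":[0,0,0.2],"twist":0,"fingers":0.4}]'
python3 -m jog '[{"dp":[0,0,0.2],"twist":0,"fingers":0.4},{"dp":[0,0,0.2],"twist":0,"fingers":0.4}]'
python3 -c "
from tilt import *
tilt('scene');tilt('scene');tilt('scene')"
```

```text
time_s: 9.55
tool_pos: [0.6336, 0.0489, 0.1578]
tool_rot: [-180.0, -0.0, -4.2]
force: [-1.0, 0.2, 0.1]
grip_width: 0.0462
grasp_force: 6.0
time_s: 9.8
tool_pos: [0.6346, 0.0489, 0.157]
tool_rot: [-180.0, -0.2, -4.2]
force: [1.0, -0.3, 5.9]
grip_width: 0.0459
grasp_force: 6.0
scene pts 149 std mm 2.86 toe-down tilt 20.4 side -2.7 foot top below TCP at x=0 (mm) 46.3 xmin -67.0
scene pts 159 std mm 3.1 toe-down tilt 21.4 side -2.3 foot top below TCP at x=0 (mm) 45.2 xmin -65.5
scene pts 142 std mm 2.79 toe-down tilt 24.2 side -1.5 foot top below TCP at x=0 (mm) 44.3 xmin -63.6
```

```bash
python3 -m jog '[{"dp":[-0.43,0,0.15],"twist":0,"fingers":0.4},{"dp":[-0.87,0,0.4],"twist":0,"fingers":0.4},{"dp":[-0.87,0,0.4],"twist":0,"fingers":0.4}]' 6
python3 -m jog '[{"dp":[-0.43,0,0.25],"twist":0,"fingers":0.4},{"dp":[-0.87,0,0.5],"twist":0,"fingers":0.4},{"dp":[-0.87,0,0.5],"twist":0,"fingers":0.4}]'
python3 -m jog '[{"dp":[-0.43,0,0.25],"twist":0,"fingers":0.4},{"dp":[-0.87,0,0.5],"twist":0,"fingers":0.4},{"dp":[-0.87,0,0.5],"twist":0,"fingers":0.4}]'
```

```text
time_s: 10.32
tool_pos: [0.6249, 0.0495, 0.1525]
tool_rot: [180.0, -0.1, -4.2]
force: [-0.1, -0.6, 6.9]
grip_width: 0.0459
grasp_force: 6.0
time_s: 10.7
tool_pos: [0.6154, 0.0503, 0.1468]
tool_rot: [180.0, 0.0, -4.2]
force: [-0.6, 0.7, 4.6]
grip_width: 0.0458
grasp_force: 6.0
time_s: 11.08
tool_pos: [0.6066, 0.0508, 0.1417]
tool_rot: [180.0, 0.1, -4.2]
force: [-2.1, -0.3, 5.9]
grip_width: 0.0455
grasp_force: 6.0
```

```bash
for i in 1 ; do python3 -m jog '[{"dp":[-0.43,0,0.25],"twist":0,"fingers":0.4},{"dp":[-0.87,0,0.5],"twist":0,"fingers":0.4},{"dp":[-1.3,0,0.75],"twist":0,"fingers":0.4},{"dp":[-1.73,0,1.0],"twist":0,"fingers":0.4}]'; done
python3 - <<'E'
from h import *
c=shot('scene');o=env.get_obs();u,v=proj(c,o['tool_pos'])[0].astype(int)
im=c['pixels'][v-50:v+60,u-80:u+70];cv2.imwrite('pics/g3.png',cv2.resize(im,None,fx=5,fy=5,interpolation=cv2.INTER_CUBIC))
E
```

```text
time_s: 11.58
tool_pos: [0.5904, 0.052, 0.1322]
tool_rot: [180.0, -0.1, -4.2]
force: [-0.6, 0.4, 6.7]
grip_width: 0.0459
grasp_force: 6.0
```

View pics/g3.png

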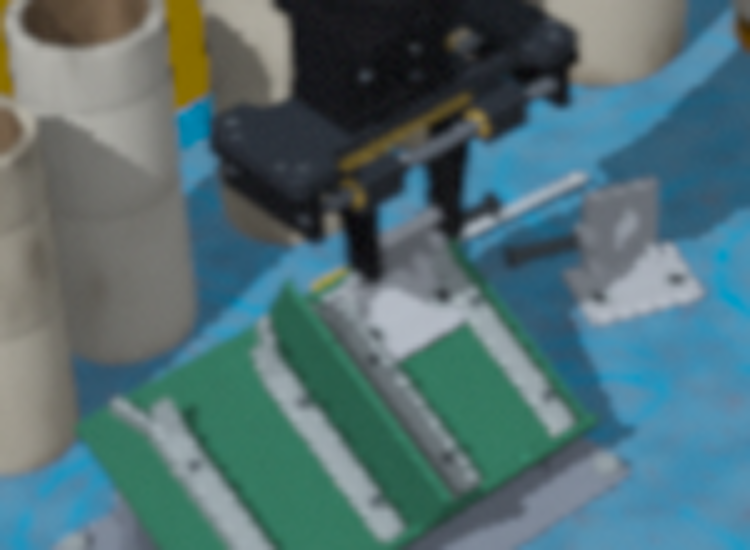

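The foot, with its toe at about crop (430,340), is under both lips. I keep sliding.

```bash
python3 -m jog '[{"dp":[-0.43,0,0.25],"twist":0,"fingers":0.4},{"dp":[-0.87,0,0.5],"twist":0,"fingers":0.4},{"dp":[-1.3,0,0.75],"twist":0,"fingers":0.4},{"dp":[-1.73,0,1.0],"twist":0,"fingers":0.4},{"dp":[-2.17,0,1.25],"twist":0,"fingers":0.4},{"dp":[-2.6,0,1.5],"twist":0,"fingers":0.4},{"dp":[-3.03,0,1.75],"twist":0,"fingers":0.4},{"dp":[-3.46,0,2.0],"twist":0,"fingers":0.4}]'
python3 -m jog '[{"dp":[-0.43,0,0.25],"twist":0,"fingers":0.4},{"dp":[-0.87,0,0.5],"twist":0,"fingers":0.4},{"dp":[-1.3,0,0.75],"twist":0,"fingers":0.4},{"dp":[-1.73,0,1.0],"twist":0,"fingers":0.4},{"dp":[-2.17,0,1.25],"twist":0,"fingers":0.4},{"dp":[-2.6,0,1.5],"twist":0,"fingers":0.4}]'
```

```text
time_s: 12.62
tool_pos: [0.556, 0.0545, 0.1122]
tool_rot: [180.0, -0.1, -4.2]
force: [-0.9, -0.4, 7.0]
grip_width: 0.046
grasp_force: 6.0
time_s: 13.38
tool_pos: [0.5301, 0.0564, 0.0972]
tool_rot: [180.0, -0.1, -4.2]
force: [-0.1, -0.3, 7.3]
grip_width: 0.0458
grasp_force: 6.0
```

```bash
python3 -m jog '[{"dp":[-0.26,0,0.15],"twist":0,"fingers":0.4},{"dp":[-0.52,0,0.3],"twist":0,"fingers":0.4},{"dp":[-0.52,0,0.3],"twist":0,"fingers":0.4}]'
python3 -m jog '[{"dp":[-0.17,0,0.1],"twist":0,"fingers":0.4},{"dp":[-0.35,0,0.2],"twist":0,"fingers":0.4},{"dp":[-0.35,0,0.2],"twist":0,"fingers":0.4}]'
python3 -m jog '[{"dp":[-0.17,0,0.1],"twist":0,"fingers":0.4},{"dp":[-0.35,0,0.2],"twist":0,"fingers":0.4},{"dp":[-0.35,0,0.2],"twist":0,"fingers":0.4}]'
```

```text
time_s: 13.75
tool_pos: [0.5245, 0.0567, 0.0939]
tool_rot: [180.0, -0.0, -4.2]
force: [-0.6, -0.7, 6.6]
grip_width: 0.0455
grasp_force: 6.0
time_s: 14.12
tool_pos: [0.5211, 0.057, 0.092]
tool_rot: [180.0, -0.0, -4.2]
force: [-0.4, 0.2, 5.9]
grip_width: 0.0457
grasp_force: 6.0
time_s: 14.5
tool_pos: [0.5202, 0.0571, 0.0913]
tool_rot: [-180.0, -0.3, -4.2]
force: [2.8, 0.3, 7.6]
grip_width: 0.0462
grasp_force: 7.0
```

```bash
python3 -m jog '[{"dp":[-0.1,0,0.05],"twist":0,"fingers":0.4},{"dp":[-0.2,0,0.05],"twist":0,"fingers":0.4},{"dp":[-0.2,0,0.05],"twist":0,"fingers":0.4}]'
python3 -m jog '[{"dp":[-0.2,0,0],"twist":0,"fingers":0.4},{"dp":[-0.2,0,0],"twist":0,"fingers":0.4}]'
```

```text
time_s: 14.88
tool_pos: [0.5192, 0.0571, 0.0914]
tool_rot: [-180.0, -0.5, -4.2]
force: [3.6, -0.5, 8.3]
grip_width: 0.046
grasp_force: 8.2
time_s: 15.12
tool_pos: [0.5184, 0.0572, 0.0915]
tool_rot: [-180.0, -0.6, -4.2]
force: [6.7, -0.9, 6.4]
grip_width: 0.0456
grasp_force: 9.0
```

```bash
python3 -m jog '[{"dp":[0.3,0,0],"twist":0,"fingers":0.6},{"dp":[0.3,0,0],"twist":0,"fingers":0.66},{"dp":[0.3,0,0],"twist":0,"fingers":0.66},{"dp":[0.3,0,-1.5],"twist":0,"fingers":0.66},{"dp":[0.3,0,-5],"twist":0,"fingers":0.66},{"dp":[0.3,0,-10],"twist":0,"fingers":0.7},{"dp":[0,0,-12.5],"twist":0,"fingers":1},{"dp":[0,0,-12.5],"twist":0,"fingers":1}]'
cat > chk.py <<'E'
from mag import *
from h import *
import mag
a=np.radians(-4.2);ef=np.array([np.cos(a),np.sin(a),0]);el=np.array([-np.sin(a),np.cos(a),0]);ez=np.array([0,0,1.])
F0,Z0=.621,.1024
def lane(X,l0):
    d=X-(F0*ef+Z0*ez); f=d@ef;z=d@ez; return np.stack([.138+f*.866+z*.5, X@el-l0, -f*.5+z*.866],-1)
def check(l0):
    for n in('top','scene'):
        c=shot(n);L=lane(cloud(c),l0);hsv=cv2.cvtColor(c['pixels'],cv2.COLOR_BGR2HSV)
        m=(abs(L[...,1])<.02)&(L[...,0]>.0)&(L[...,0]<.15)&(L[...,2]>.018)&(L[...,2]<.075)
        P=L[m];h,e=np.histogram(P[:,0],bins=np.arange(0,.15,.006))
        print(n,len(P),{int(1e3*e[i]):int(h[i]) for i in range(len(h)) if h[i]>2},'top z',np.percentile(P[:,2],95).round(4) if len(P) else '')
E
python3 -c "
from chk import *
check(.0948)"
```

```text
time_s: 16.12
tool_pos: [0.5141, 0.0574, 0.216]
tool_rot: [180.0, -0.2, -4.2]
force: [-1.0, 0.7, -0.1]
grip_width: 0.0735
grasp_force: 0.0
top 0 {} top z 
scene 93 {36: 5, 42: 66, 48: 21} top z 0.0624
```

```bash
python3 -c "
from go import *
print(delta([.607,-.138,.13],-25.6))"
```

```text
([10.85, 18.76, 8.31], np.float64(21.4))
```

```bash
python3 -m jog '[{"dp":[3,5,0],"twist":8,"fingers":1},{"dp":[6,10,0],"twist":16,"fingers":1},{"dp":[9,15,1],"twist":21.4,"fingers":1},{"dp":[10.8,18.8,4],"twist":21.4,"fingers":1},{"dp":[10.8,18.8,8],"twist":21.4,"fingers":1},{"dp":[10.8,18.8,8.3],"twist":21.4,"fingers":1},{"dp":[10.8,18.8,8.3],"twist":21.4,"fingers":1}]' 8
python3 -c "
from go import *
print(delta([.607,-.138,.045],-25.6))"
```

```text
time_s: 17.1
tool_pos: [0.6074, -0.1368, 0.131]
tool_rot: [-180.0, 0.1, -25.5]
force: [0.0, 0.1, 1.1]
grip_width: 0.0875
grasp_force: 0.0
([0.03, 0.12, 8.6], np.float64(0.1))
```

Descend, grip, lift.

```bash
python3 -m jog '[{"dp":[0,0.1,4],"twist":0,"fingers":1},{"dp":[0,0.1,8],"twist":0,"fingers":1},{"dp":[0,0.1,8.6],"twist":0,"fingers":1},{"dp":[0,0.1,8.6],"twist":0,"fingers":0.8},{"dp":[0,0.1,8.6],"twist":0,"fingers":0.6},{"dp":[0,0.1,8.6],"twist":0,"fingers":0.4},{"dp":[0,0.1,8.6],"twist":0,"fingers":0.4},{"dp":[0,0.1,8.6],"twist":0,"fingers":0.4}]' 8
python3 -m jog '[{"dp":[0,0,0],"twist":0,"fingers":0.4},{"dp":[0,0,0],"twist":0,"fingers":0.4},{"dp":[0,0,-4],"twist":0,"fingers":0.4},{"dp":[0,0,-9],"twist":0,"fingers":0.4},{"dp":[0,0,-14],"twist":0,"fingers":0.4},{"dp":[0,0,-17.5],"twist":0,"fingers":0.4},{"dp":[0,0,-17.5],"twist":0,"fingers":0.4}]' 8
python3 -c "
from go import *
from tilt import *
print(delta([.686,.109,.22],-4.2));tilt('scene');tilt('scene')"
```

```text
time_s: 18.1
tool_pos: [0.6075, -0.1387, 0.0454]
tool_rot: [-180.0, -0.0, -25.6]
force: [-0.2, -1.0, 1.1]
grip_width: 0.0462
grasp_force: 8.0
time_s: 18.98
tool_pos: [0.6086, -0.139, 0.2228]
tool_rot: [-180.0, -0.3, -25.6]
force: [-0.3, 0.4, -3.1]
grip_width: 0.0459
grasp_force: 8.0
([-3.73, -25.72, 0.28], np.float64(-21.4))
scene pts 180 std mm 1.98 toe-down tilt 2.9 side -0.3 foot top below TCP at x=0 (mm) 36.6 xmin -48.2
scene pts 180 std mm 1.77 toe-down tilt 4.0 side 0.7 foot top below TCP at x=0 (mm) 37.6 xmin -46.7
```

```bash
python3 -m jog '[{"dp":[1,-5,0],"twist":-5,"fingers":0.4},{"dp":[1,-10,0],"twist":-10,"fingers":0.4},{"dp":[0,-15,0],"twist":-15,"fingers":0.4},{"dp":[-2,-20,0],"twist":-21.4,"fingers":0.4},{"dp":[-3.7,-25.7,0.3],"twist":-21.4,"fingers":0.4},{"dp":[-3.7,-25.7,0.3],"twist":-21.4,"fingers":0.4},{"dp":[-3.7,-25.7,0.3],"twist":-21.4,"fingers":0.4}]' 8
python3 -c "
from go import *
from tilt import *
print(delta([.686,.109,.168],-4.2));tilt('scene')"
```

```text
time_s: 19.95
tool_pos: [0.6836, 0.1087, 0.2142]
tool_rot: [179.9, 0.2, -4.1]
force: [-0.3, -0.2, -1.5]
grip_width: 0.0461
grasp_force: 8.0
([0.26, -0.06, 4.61], np.float64(0.1))
scene pts 224 std mm 1.86 toe-down tilt 3.9 side 1.0 foot top below TCP at x=0 (mm) 39.9 xmin -47.5
```

```bash
python3 -m jog '[{"dp":[0,0,3],"twist":0,"fingers":0.4},{"dp":[0,0,5.2],"twist":0,"fingers":0.4},{"dp":[0,0,5.2],"twist":0,"fingers":0.4},{"dp":[-1,0,5.2],"twist":0,"fingers":0.4},{"dp":[-2,0,5.1],"twist":0,"fingers":0.4},{"dp":[-3,0,4.7],"twist":0,"fingers":0.4},{"dp":[-4,0,4.2],"twist":0,"fingers":0.4},{"dp":[-4.6,0,4.0],"twist":0,"fingers":0.4}]' 5
python3 -c "
from tilt import *
from go import *
tilt('scene');tilt('scene')
a=np.radians(-4.2)
f,l=.6320,.2163
x,y=f*np.cos(a)-l*np.sin(a),f*np.sin(a)+l*np.cos(a)
print(x,y,delta([.66,.112,.22],-4.2),delta([x,y,.22],-4.2),delta([x,y,.166],-4.2))"
```

```text
time_s: 21.0
tool_pos: [0.6384, 0.1127, 0.1782]
tool_rot: [-180.0, -0.1, -4.1]
force: [0.6, 1.4, 0.3]
grip_width: 0.0458
grasp_force: 5.0
scene pts 83 std mm 2.75 toe-down tilt 35.9 side -0.5 foot top below TCP at x=0 (mm) 46.8 xmin -38.3
scene pts 100 std mm 3.08 toe-down tilt 32.1 side -2.5 foot top below TCP at x=0 (mm) 47.3 xmin -39.0
0.6461441716445643 0.16943258083898705 ([2.17, -0.09, -4.22], np.float64(0.1)) ([0.37, -5.71, -4.22], np.float64(0.1)) ([0.37, -5.71, 1.18], np.float64(0.1))
```

```bash
python3 -m jog '[{"dp":[1.2,0,0],"twist":0,"fingers":0.4},{"dp":[2.2,0,-4.2],"twist":0,"fingers":0.4},{"dp":[2.2,0,-4.2],"twist":0,"fingers":0.4},{"dp":[1.5,-3,-4.2],"twist":0,"fingers":0.4},{"dp":[0.4,-5.7,-4.2],"twist":0,"fingers":0.4},{"dp":[0.4,-5.7,-3],"twist":0,"fingers":0.4},{"dp":[0.4,-5.7,0],"twist":0,"fingers":0.4},{"dp":[0.4,-5.7,1],"twist":0,"fingers":0.4}]' 8
python3 -m jog '[{"dp":[0,0,0.2],"twist":0,"fingers":0.4},{"dp":[0,0,0.2],"twist":0,"fingers":0.4}]' 6
python3 -m jog '[{"dp":[0,0,0.2],"twist":0,"fingers":0.4},{"dp":[0,0,0.2],"twist":0,"fingers":0.4}]'
python3 -m jog '[{"dp":[0,0,0.2],"twist":0,"fingers":0.4},{"dp":[0,0,0.2],"twist":0,"fingers":0.4}]'
python3 - <<'E'
from h import *
c=shot('scene');o=env.get_obs();u,v=proj(c,o['tool_pos'])[0].astype(int)
im=c['pixels'][v-40:v+60,u-70:u+60];cv2.imwrite('pics/g4.png',cv2.resize(im,None,fx=5,fy=5,interpolation=cv2.INTER_CUBIC))
E
```

```text
time_s: 22.1
tool_pos: [0.6456, 0.1669, 0.1631]
tool_rot: [179.8, 0.3, -4.2]
force: [-1.1, -1.2, -0.9]
grip_width: 0.0458
grasp_force: 8.0
time_s: 22.35
tool_pos: [0.6474, 0.1688, 0.1656]
tool_rot: [-180.0, -0.0, -4.2]
force: [-0.1, -0.5, -1.2]
grip_width: 0.0457
grasp_force: 6.0
time_s: 22.6
tool_pos: [0.6471, 0.169, 0.1635]
tool_rot: [-180.0, -0.0, -4.2]
force: [0.6, -0.6, -2.0]
grip_width: 0.0462
grasp_force: 6.0
time_s: 22.85
tool_pos: [0.647, 0.1691, 0.1613]
tool_rot: [-180.0, -0.0, -4.2]
force: [-0.1, -0.8, -0.2]
grip_width: 0.0461
grasp_force: 6.0
```

View pics/g4.png

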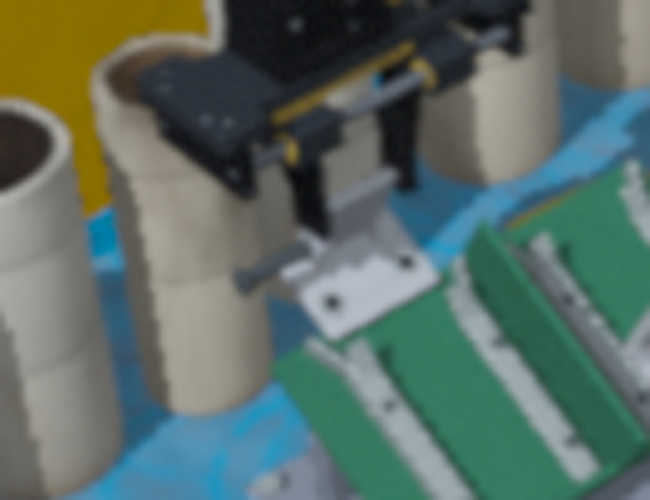

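The toe edge runs from crop (320,338) to (440,278), between the funnel mouth ends at (312,345) and (458,265). I continue down.

```bash
python3 -m jog '[{"dp":[0,0,0.2],"twist":0,"fingers":0.4},{"dp":[0,0,0.2],"twist":0,"fingers":0.4}]'
python3 -m jog '[{"dp":[0,0,0.2],"twist":0,"fingers":0.4},{"dp":[0,0,0.2],"twist":0,"fingers":0.4}]'
```

```text
time_s: 23.15
tool_pos: [0.6472, 0.1691, 0.1594]
tool_rot: [-180.0, -0.0, -4.2]
force: [0.5, -0.2, 1.9]
grip_width: 0.046
grasp_force: 6.0
time_s: 23.4
tool_pos: [0.6473, 0.1691, 0.1575]
tool_rot: [-180.0, -0.1, -4.2]
force: [0.3, 0.2, 3.8]
grip_width: 0.0459
grasp_force: 6.0
```

```bash
python3 -m jog '[{"dp":[-0.43,0,0.15],"twist":0,"fingers":0.4},{"dp":[-0.87,0,0.4],"twist":0,"fingers":0.4},{"dp":[-0.87,0,0.4],"twist":0,"fingers":0.4}]' 6
python3 -m jog '[{"dp":[-0.43,0,0.25],"twist":0,"fingers":0.4},{"dp":[-0.87,0,0.5],"twist":0,"fingers":0.4},{"dp":[-0.87,0,0.5],"twist":0,"fingers":0.4}]'
python3 -m jog '[{"dp":[-0.43,0,0.25],"twist":0,"fingers":0.4},{"dp":[-0.87,0,0.5],"twist":0,"fingers":0.4},{"dp":[-0.87,0,0.5],"twist":0,"fingers":0.4}]'
```

```text
time_s: 23.78
tool_pos: [0.6383, 0.1697, 0.1539]
tool_rot: [180.0, -0.1, -4.2]
force: [1.2, 0.1, 5.4]
grip_width: 0.0459
grasp_force: 6.0
time_s: 24.15
tool_pos: [0.6288, 0.1705, 0.1483]
tool_rot: [180.0, 0.0, -4.1]
force: [-0.7, -0.1, 4.5]
grip_width: 0.0457
grasp_force: 6.0
time_s: 24.52
tool_pos: [0.6203, 0.1712, 0.1431]
tool_rot: [180.0, 0.0, -4.1]
force: [-2.2, 1.0, 4.7]
grip_width: 0.0456
grasp_force: 6.0
```

```bash
python3 -m jog '[{"dp":[-0.43,0,0.25],"twist":0,"fingers":0.4},{"dp":[-0.87,0,0.5],"twist":0,"fingers":0.4},{"dp":[-1.3,0,0.75],"twist":0,"fingers":0.4},{"dp":[-1.73,0,1.0],"twist":0,"fingers":0.4}]'
python3 -m jog '[{"dp":[-0.43,0,0.25],"twist":0,"fingers":0.4},{"dp":[-0.87,0,0.5],"twist":0,"fingers":0.4},{"dp":[-1.3,0,0.75],"twist":0,"fingers":0.4},{"dp":[-1.73,0,1.0],"twist":0,"fingers":0.4}]'
python3 -m jog '[{"dp":[-0.43,0,0.25],"twist":0,"fingers":0.4},{"dp":[-0.87,0,0.5],"twist":0,"fingers":0.4},{"dp":[-1.3,0,0.75],"twist":0,"fingers":0.4},{"dp":[-1.73,0,1.0],"twist":0,"fingers":0.4}]'
```

```text
time_s: 25.02
tool_pos: [0.6043, 0.1723, 0.1338]
tool_rot: [-180.0, -0.1, -4.2]
force: [-0.3, 0.7, 7.2]
grip_width: 0.0459
grasp_force: 6.0
time_s: 25.52
tool_pos: [0.5871, 0.1735, 0.1239]
tool_rot: [-180.0, -0.1, -4.2]
force: [-0.2, -0.5, 6.4]
grip_width: 0.0458
grasp_force: 6.0
time_s: 26.02
tool_pos: [0.5699, 0.1748, 0.1139]
tool_rot: [-180.0, -0.1, -4.2]
force: [0.5, 0.1, 8.1]
grip_width: 0.046
grasp_force: 6.0
```

```bash
python3 -m jog '[{"dp":[-0.43,0,0.25],"twist":0,"fingers":0.4},{"dp":[-0.87,0,0.5],"twist":0,"fingers":0.4},{"dp":[-1.3,0,0.75],"twist":0,"fingers":0.4},{"dp":[-1.73,0,1.0],"twist":0,"fingers":0.4},{"dp":[-2.17,0,1.25],"twist":0,"fingers":0.4},{"dp":[-2.6,0,1.5],"twist":0,"fingers":0.4},{"dp":[-3.03,0,1.75],"twist":0,"fingers":0.4},{"dp":[-3.46,0,2.0],"twist":0,"fingers":0.4}]'
python3 -m jog '[{"dp":[-0.26,0,0.15],"twist":0,"fingers":0.4},{"dp":[-0.52,0,0.3],"twist":0,"fingers":0.4},{"dp":[-0.52,0,0.3],"twist":0,"fingers":0.4}]'
python3 -m jog '[{"dp":[-0.17,0,0.1],"twist":0,"fingers":0.4},{"dp":[-0.35,0,0.2],"twist":0,"fingers":0.4},{"dp":[-0.35,0,0.2],"twist":0,"fingers":0.4}]'
```

```text
time_s: 27.02
tool_pos: [0.5356, 0.1774, 0.094]
tool_rot: [-180.0, -0.1, -4.2]
force: [-0.9, -0.3, 7.8]
grip_width: 0.0457
grasp_force: 6.0
time_s: 27.4
tool_pos: [0.5311, 0.1777, 0.0912]
tool_rot: [-179.9, -0.2, -4.2]
force: [0.8, -0.5, 7.3]
grip_width: 0.0458
grasp_force: 7.3
time_s: 27.78
tool_pos: [0.5307, 0.1778, 0.091]
tool_rot: [-179.9, -0.6, -4.2]
force: [4.5, -0.9, 11.4]
grip_width: 0.0459
grasp_force: 9.1
```

```bash
python3 -m jog '[{"dp":[0.2,0,-0.1],"twist":0,"fingers":0.6},{"dp":[0.3,0,-0.1],"twist":0,"fingers":0.66},{"dp":[0.3,0,-0.1],"twist":0,"fingers":0.66},{"dp":[0.3,0,-1.5],"twist":0,"fingers":0.66},{"dp":[0.3,0,-5],"twist":0,"fingers":0.66},{"dp":[0.3,0,-10],"twist":0,"fingers":0.7},{"dp":[0,0,-12.5],"twist":0,"fingers":1},{"dp":[0,0,-12.5],"twist":0,"fingers":1}]'
python3 -c "
from chk import *
check(.2163);check(.0948)
from go import *
print(delta([.5212,-.316,.13],-17.6))"
```

```text
time_s: 28.78
tool_pos: [0.5267, 0.1786, 0.2148]
tool_rot: [-179.9, -0.2, -4.1]
force: [-0.4, 0.7, -0.6]
grip_width: 0.0735
grasp_force: 0.0
top 12 {48: 12} top z 0.0556
scene 87 {42: 64, 48: 22} top z 0.0626
top 175 {42: 19, 48: 152, 54: 4} top z 0.0613
scene 86 {36: 4, 42: 61, 48: 21} top z 0.0613
([3.23, 49.23, 8.15], np.float64(13.4))
```

```bash
python3 -m jog '[{"dp":[0.5,6.2,0],"twist":2,"fingers":1},{"dp":[1,12.4,0],"twist":5,"fingers":1},{"dp":[1.5,18.6,0],"twist":8,"fingers":1},{"dp":[2,24.8,0],"twist":10,"fingers":1},{"dp":[2.5,31,0],"twist":13.4,"fingers":1},{"dp":[3,37.2,2],"twist":13.4,"fingers":1},{"dp":[3.2,43.4,5],"twist":13.4,"fingers":1},{"dp":[3.2,49.2,8.1],"twist":13.4,"fingers":1}]' 8
python3 -m jog '[{"dp":[0,0,0],"twist":0,"fingers":1},{"dp":[0,0,0],"twist":0,"fingers":1}]'
python3 -c "
from go import *
print(delta([.5212,-.3165,.045],-17.6))"
```

```text
time_s: 29.98
tool_pos: [0.522, -0.3059, 0.1357]
tool_rot: [-180.0, 0.1, -17.6]
force: [0.7, -0.3, -0.6]
grip_width: 0.087
grasp_force: 0.0
time_s: 30.22
tool_pos: [0.5224, -0.3032, 0.1364]
tool_rot: [-179.9, 0.1, -17.6]
force: [0.5, -0.1, -0.3]
grip_width: 0.0868
grasp_force: 0.0
([0.31, 1.32, 9.14], np.float64(0.0))
```

```bash
python3 -m jog '[{"dp":[0.3,1.3,3],"twist":0,"fingers":1},{"dp":[0.3,1.3,6],"twist":0,"fingers":1},{"dp":[0.3,1.3,8.5],"twist":0,"fingers":1},{"dp":[0.3,1.3,9.1],"twist":0,"fingers":1},{"dp":[0.3,1.3,9.1],"twist":0,"fingers":1}]'
python3 -c "
from go import *
print(delta([.5212,-.3165,.045],-17.6))"
python3 -m jog '[{"dp":[0,0,0],"twist":0,"fingers":0.7},{"dp":[0,0,0],"twist":0,"fingers":0.5},{"dp":[0,0,0],"twist":0,"fingers":0.4},{"dp":[0,0,0],"twist":0,"fingers":0.4},{"dp":[0,0,0],"twist":0,"fingers":0.4},{"dp":[0,0,0],"twist":0,"fingers":0.4}]' 8
python3 -m jog '[{"dp":[0,0,-3],"twist":0,"fingers":0.4},{"dp":[0,0,-9],"twist":0,"fingers":0.4},{"dp":[0,0,-14],"twist":0,"fingers":0.4},{"dp":[0,0,-17.5],"twist":0,"fingers":0.4},{"dp":[0,0,-17.5],"twist":0,"fingers":0.4}]' 8
python3 -c "
from go import *
from tilt import *
print(delta([.686,.109,.22],-4.2));tilt('scene');tilt('scene')"
```

```text
time_s: 30.85
tool_pos: [0.5226, -0.3165, 0.0476]
tool_rot: [-180.0, -0.0, -17.5]
force: [0.5, -0.2, -0.3]
grip_width: 0.0873
grasp_force: 0.0
([-0.13, 0.04, 0.25], np.float64(0.1))
time_s: 31.6
tool_pos: [0.5219, -0.3175, 0.0469]
tool_rot: [-180.0, -0.0, -17.6]
force: [1.0, 0.4, 0.6]
grip_width: 0.0457
grasp_force: 8.0
time_s: 32.22
tool_pos: [0.5233, -0.3184, 0.225]
tool_rot: [179.9, -0.3, -17.6]
force: [-0.6, 0.4, -1.9]
grip_width: 0.0458
grasp_force: 8.0
([2.61, -45.66, 0.44], np.float64(-13.4))
scene pts 154 std mm 1.88 toe-down tilt 2.8 side -1.3 foot top below TCP at x=0 (mm) 37.4 xmin -47.4
scene pts 163 std mm 1.93 toe-down tilt 2.8 side -0.5 foot top below TCP at x=0 (mm) 38.5 xmin -46.5
```

```bash
python3 -m jog '[{"dp":[1,-5.5,0],"twist":-3,"fingers":0.4},{"dp":[2.6,-11,0],"twist":-6,"fingers":0.4},{"dp":[4,-17,0],"twist":-9,"fingers":0.4},{"dp":[4.5,-23,0],"twist":-13.4,"fingers":0.4},{"dp":[4.5,-29,0.3],"twist":-13.4,"fingers":0.4},{"dp":[4,-35,0.3],"twist":-13.4,"fingers":0.4},{"dp":[3.5,-40.5,0.4],"twist":-13.4,"fingers":0.4},{"dp":[2.6,-45.6,0.4],"twist":-13.4,"fingers":0.4}]' 8
python3 -m jog '[{"dp":[0,0,0],"twist":0,"fingers":0.4},{"dp":[0,0,0],"twist":0,"fingers":0.4}]'
python3 -c "
from go import *
from tilt import *
print(delta([.686,.109,.168],-4.2));tilt('scene')"
```

```text
time_s: 33.33
tool_pos: [0.6831, 0.1111, 0.2142]
tool_rot: [179.9, 0.3, -4.1]
force: [0.4, -1.1, -1.9]
grip_width: 0.0457
grasp_force: 8.0
time_s: 33.58
tool_pos: [0.6832, 0.1087, 0.2152]
tool_rot: [179.9, 0.2, -4.1]
force: [-0.4, -0.6, -1.4]
grip_width: 0.0455
grasp_force: 8.0
([0.29, -0.06, 4.71], np.float64(0.1))
scene pts 227 std mm 1.97 toe-down tilt 5.5 side 1.1 foot top below TCP at x=0 (mm) 40.8 xmin -47.5
```

```bash
python3 -m jog '[{"dp":[0.2,0,3],"twist":0,"fingers":0.4},{"dp":[0.2,0,4.9],"twist":0,"fingers":0.4},{"dp":[0.2,0,4.9],"twist":0,"fingers":0.4},{"dp":[-1,0,4.9],"twist":0,"fingers":0.4},{"dp":[-2,0,4.8],"twist":0,"fingers":0.4},{"dp":[-3,0,4.4],"twist":0,"fingers":0.4},{"dp":[-4,0,3.9],"twist":0,"fingers":0.4},{"dp":[-4.5,0,3.7],"twist":0,"fingers":0.4}]' 5
python3 -c "
from tilt import *
from go import *
tilt('scene');tilt('scene')
x,y=.6465,.1694
print(delta([.66,.112,.22],-4.2),delta([x,y,.22],-4.2),delta([x,y,.168],-4.2))"
```

```text
time_s: 34.62
tool_pos: [0.6388, 0.1129, 0.1818]
tool_rot: [-180.0, -0.1, -4.2]
force: [0.5, 0.5, -1.1]
grip_width: 0.0462
grasp_force: 5.0
scene pts 109 std mm 2.99 toe-down tilt 36.7 side 1.9 foot top below TCP at x=0 (mm) 46.0 xmin -35.9
scene pts 101 std mm 3.03 toe-down tilt 34.2 side 0.7 foot top below TCP at x=0 (mm) 46.6 xmin -41.3
([2.1, -0.08, -3.84], np.float64(0.1)) ([0.34, -5.71, -3.84], np.float64(0.1)) ([0.33, -5.71, 1.36], np.float64(0.1))
```

```bash
python3 -m jog '[{"dp":[1.2,0,0],"twist":0,"fingers":0.4},{"dp":[2.2,0,-3.9],"twist":0,"fingers":0.4},{"dp":[2.2,0,-3.9],"twist":0,"fingers":0.4},{"dp":[1.5,-3,-3.9],"twist":0,"fingers":0.4},{"dp":[0.4,-5.7,-3.9],"twist":0,"fingers":0.4},{"dp":[0.4,-5.7,-2.6],"twist":0,"fingers":0.4},{"dp":[0.4,-5.7,0.3],"twist":0,"fingers":0.4},{"dp":[0.4,-5.7,1.3],"twist":0,"fingers":0.4}]' 8
python3 -m jog '[{"dp":[0,0,0.2],"twist":0,"fingers":0.4},{"dp":[0,0,0.3],"twist":0,"fingers":0.4}]' 6
python3 -m jog '[{"dp":[0,0,0.2],"twist":0,"fingers":0.4},{"dp":[0,0,0.2],"twist":0,"fingers":0.4}]'
python3 -m jog '[{"dp":[0,0,0.2],"twist":0,"fingers":0.4},{"dp":[0,0,0.2],"twist":0,"fingers":0.4}]'
```

```text
time_s: 35.72
tool_pos: [0.6462, 0.1672, 0.1641]
tool_rot: [179.8, 0.3, -4.2]
force: [-0.4, -0.6, -3.0]
grip_width: 0.0459
grasp_force: 8.0
time_s: 35.98
tool_pos: [0.6481, 0.169, 0.1655]
tool_rot: [-180.0, -0.1, -4.2]
force: [0.0, -0.5, -2.5]
grip_width: 0.0457
grasp_force: 6.0
time_s: 36.22
tool_pos: [0.6477, 0.1692, 0.1633]
tool_rot: [-180.0, -0.0, -4.2]
force: [0.4, 0.9, -2.3]
grip_width: 0.0461
grasp_force: 6.0
time_s: 36.48
tool_pos: [0.6477, 0.1693, 0.1614]
tool_rot: [-180.0, -0.1, -4.2]
force: [-0.4, 0.2, 0.8]
grip_width: 0.0458
grasp_force: 6.0
```

```bash
python3 -m jog '[{"dp":[0,0,0.2],"twist":0,"fingers":0.4},{"dp":[0,0,0.2],"twist":0,"fingers":0.4}]'
python3 -m jog '[{"dp":[-0.43,0,0.2],"twist":0,"fingers":0.4},{"dp":[-0.87,0,0.45],"twist":0,"fingers":0.4},{"dp":[-0.87,0,0.45],"twist":0,"fingers":0.4}]' 6
python3 -m jog '[{"dp":[-0.43,0,0.25],"twist":0,"fingers":0.4},{"dp":[-0.87,0,0.5],"twist":0,"fingers":0.4},{"dp":[-0.87,0,0.5],"twist":0,"fingers":0.4}]'
python3 -m jog '[{"dp":[-0.43,0,0.25],"twist":0,"fingers":0.4},{"dp":[-0.87,0,0.5],"twist":0,"fingers":0.4},{"dp":[-0.87,0,0.5],"twist":0,"fingers":0.4}]'
```

```text
time_s: 36.72
tool_pos: [0.6479, 0.1694, 0.1595]
tool_rot: [-180.0, -0.1, -4.2]
force: [0.8, 0.6, 2.9]
grip_width: 0.0462
grasp_force: 6.0
time_s: 37.1
tool_pos: [0.6392, 0.1701, 0.1558]
tool_rot: [-180.0, -0.1, -4.2]
force: [0.0, -0.9, 5.8]
grip_width: 0.046
grasp_force: 6.0
time_s: 37.48
tool_pos: [0.6296, 0.1709, 0.1499]
tool_rot: [-180.0, -0.0, -4.1]
force: [-0.9, 0.2, 4.9]
grip_width: 0.046
grasp_force: 6.0
time_s: 37.85
tool_pos: [0.6208, 0.1715, 0.1446]
tool_rot: [-180.0, 0.0, -4.1]
force: [-2.1, 0.1, 5.6]
grip_width: 0.0462
grasp_force: 6.0
```

```bash
python3 -m jog '[{"dp":[-0.43,0,0.25],"twist":0,"fingers":0.4},{"dp":[-0.87,0,0.5],"twist":0,"fingers":0.4},{"dp":[-1.3,0,0.75],"twist":0,"fingers":0.4},{"dp":[-1.73,0,1.0],"twist":0,"fingers":0.4}]'
python3 -m jog '[{"dp":[-0.43,0,0.25],"twist":0,"fingers":0.4},{"dp":[-0.87,0,0.5],"twist":0,"fingers":0.4},{"dp":[-1.3,0,0.75],"twist":0,"fingers":0.4},{"dp":[-1.73,0,1.0],"twist":0,"fingers":0.4},{"dp":[-2.17,0,1.25],"twist":0,"fingers":0.4},{"dp":[-2.17,0,1.25],"twist":0,"fingers":0.4}]'
python3 -m jog '[{"dp":[-0.26,0,0.15],"twist":0,"fingers":0.4},{"dp":[-0.52,0,0.3],"twist":0,"fingers":0.4},{"dp":[-0.52,0,0.3],"twist":0,"fingers":0.4}]'
python3 -m jog '[{"dp":[-0.17,0,0.1],"twist":0,"fingers":0.4},{"dp":[-0.35,0,0.2],"twist":0,"fingers":0.4},{"dp":[-0.35,0,0.2],"twist":0,"fingers":0.4}]'
```

```text
time_s: 38.35
tool_pos: [0.6048, 0.1725, 0.1353]
tool_rot: [-180.0, -0.1, -4.2]
force: [0.6, 0.5, 7.2]
grip_width: 0.046
grasp_force: 6.0
time_s: 39.1
tool_pos: [0.5823, 0.1741, 0.1222]
tool_rot: [-180.0, 0.0, -4.2]
force: [-1.5, 0.1, 5.8]
grip_width: 0.0459
grasp_force: 6.0
time_s: 39.48
tool_pos: [0.5775, 0.1745, 0.1194]
tool_rot: [-180.0, -0.0, -4.2]
force: [-1.2, 0.8, 6.1]
grip_width: 0.0458
grasp_force: 6.0
time_s: 39.85
tool_pos: [0.575, 0.1747, 0.1178]
tool_rot: [-180.0, -0.1, -4.2]
force: [0.2, -0.0, 6.3]
grip_width: 0.046
grasp_force: 6.0
```

```bash
python3 -m jog '[{"dp":[-0.17,0,0.1],"twist":0,"fingers":0.4},{"dp":[-0.26,0,0.15],"twist":0,"fingers":0.4},{"dp":[-0.26,0,0.15],"twist":0,"fingers":0.4}]'
python3 -m jog '[{"dp":[-0.2,0,0.05],"twist":0,"fingers":0.4},{"dp":[-0.3,0,0.05],"twist":0,"fingers":0.4},{"dp":[-0.3,0,0.05],"twist":0,"fingers":0.4}]'
```

```text
time_s: 40.22
tool_pos: [0.5737, 0.1748, 0.117]
tool_rot: [-179.9, -0.3, -4.2]
force: [1.8, -0.1, 7.7]
grip_width: 0.0456
grasp_force: 6.0
time_s: 40.6
tool_pos: [0.5719, 0.1749, 0.1168]
tool_rot: [-179.9, -0.4, -4.2]
force: [5.5, 0.2, 6.9]
grip_width: 0.0459
grasp_force: 7.6
```

```bash
python3 -m jog '[{"dp":[0.1,0,-0.1],"twist":0,"fingers":0.6},{"dp":[0.1,0,-0.1],"twist":0,"fingers":0.66},{"dp":[0.1,0,-0.1],"twist":0,"fingers":0.66},{"dp":[0.1,0,-1.5],"twist":0,"fingers":0.66},{"dp":[0.1,0,-5],"twist":0,"fingers":0.66},{"dp":[0.1,0,-10],"twist":0,"fingers":0.7},{"dp":[0,5,-13],"twist":0,"fingers":0.7},{"dp":[0,10,-13],"twist":0,"fingers":0.7}]'
python3 -m jog '[{"dp":[0,6,0],"twist":0,"fingers":0.7},{"dp":[0,12,0],"twist":0,"fingers":0.7},{"dp":[0,18,0],"twist":0,"fingers":0.7},{"dp":[0,18,0],"twist":0,"fingers":0.7}]'
python3 - <<'E'
from chk import *
check(.2163);check(.0948)
for n,l0 in(('left',.2163),('right',.0948)):
  for cam in('top','scene'):
    L=[]
    for _ in range(4): L.append(lane(cloud(shot(cam)),l0).reshape(-1,3))
    L=np.concatenate(L)
    for s in(46,96):
        m=(abs(L[:,1])<.02)&(abs(L[:,0]-s/1e3)<.02)&(L[:,2]>.02)&(L[:,2]<.056)
        if m.sum()>40: P=L[m];k=np.polyfit(P[:,1],P[:,0],1);k2=np.polyfit(P[:,2],P[:,0],1);print(n,cam,s,m.sum(),'face x med',(np.median(P[:,0])*1e3).round(1),'yaw',np.degrees(np.arctan(k[0])).round(1),'pitch',np.degrees(np.arctan(k2[0])).round(1))
c=shot('scene');cv2.imwrite('pics/fin.png',cv2.resize(c['pixels'][190:320,200:350],None,fx=4.5,fy=4.5,interpolation=cv2.INTER_CUBIC))
E
```

```text
time_s: 41.6
tool_pos: [0.5625, 0.0754, 0.2491]
tool_rot: [-179.9, -0.4, -4.0]
force: [0.0, -0.1, -1.3]
grip_width: 0.061
grasp_force: 0.0
time_s: 42.1
tool_pos: [0.5468, -0.1113, 0.2454]
tool_rot: [179.8, -0.0, -4.8]
force: [-0.6, 1.0, -0.5]
grip_width: 0.0611
grasp_force: 0.0
top 343 {42: 23, 48: 153, 90: 6, 96: 64, 102: 96} top z 0.0609
scene 181 {42: 67, 48: 22, 90: 61, 96: 28} top z 0.0627
top 173 {42: 18, 48: 151, 54: 4} top z 0.0613
scene 91 {36: 3, 42: 67, 48: 20} top z 0.0624
left top 46 399 face x med 52.4 yaw -0.4 pitch -0.3
left top 96 365 face x med 102.5 yaw -0.9 pitch -0.0
left scene 46 181 face x med 44.4 yaw -1.6 pitch 4.7
left scene 96 221 face x med 94.3 yaw -3.1 pitch 5.9
right top 46 398 face x med 52.8 yaw 1.1 pitch 0.1
right scene 46 207 face x med 44.7 yaw 5.8 pitch 6.0
```

View pics/fin.png

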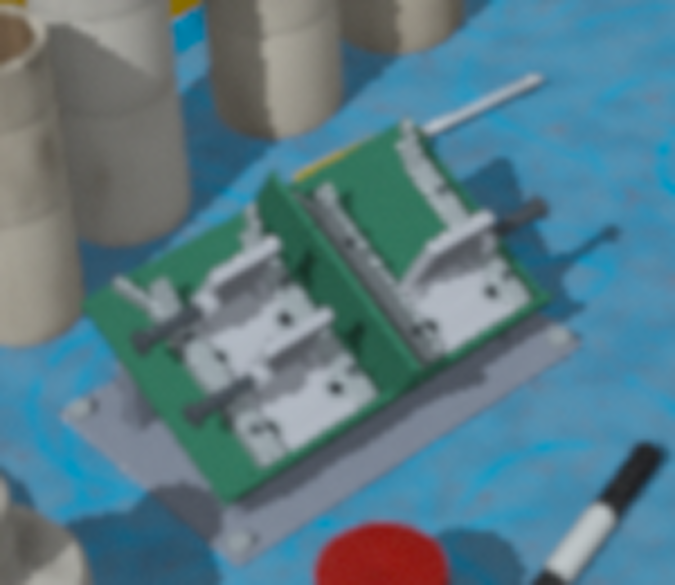

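All three brackets are seated, pins outward, with the left webs 50 mm apart. The left-lane webs sit at crop (300,335) and (240,270), the right one at (450,250). I hand in.

```bash
python3 -c "
from cell import env
print(env.sign_off())"
```

```text
the job is handed in; nothing more can be done
None
```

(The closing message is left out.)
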